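# Load the ink carrier and set it in its tray

## Task

Stand the square ink bottle upright in the open square well of the wooden carrier while the carrier is still outside the tray. Then lift the loaded carrier by its upright post and set it flat inside the wooden tray, either way round. Leave the little round white-lidded pot where it stands.

Things in the scene. Friction and masses are not known exactly. Their poses are not given: they have to be found in the camera images.
- ink_bottle_mid (a point): Centre (half-way up) of the loose ink bottle: square with a round black screw cap, 34 x 34 mm and 57 mm tall, 0.09 kg, standing upright. x and y are square to its four flat sides, z is up. Its straight body can be gripped from the underside up to 42 mm above it (this point is at 28.5 mm); the cap is 22 mm across.
- carrier_grip (a point): Grip point in the upright post of the loose pale-wood carrier (0.3 kg), 60 mm above its underside. x runs along the carrier, y across, z up. The sole is 150 x 56 mm, centred under this point. The post is 24 mm along x, 14 mm along y, its rounded top 15 mm above this point; grip it across y. On the -x side is a grooved pen rest, 19 mm high.
- carrier_well (a point): Centre of the floor of the carrier's open square well, 47 mm to +x of the post's axis; same axes. The well is 48 x 48 mm inside and 15 mm deep; its floor is 5 mm and its rim 20 mm above the carrier's underside.
- tray_floor (a point): Centre of the inner floor of the open, darker wooden tray that is fixed to the table. x runs along its length, y across, z up. The recess is 172 x 82 mm inside; its floor is 4 mm and its rim 16 mm above the table; outside it measures 192 x 102 mm.
- pot_mid (a point): Centre of a loose round pot with a white ribbed lid, 40 mm across and 41 mm tall, a bystander to be left alone.
There are look-alikes about, which are no part of the job. Of the things that look like the part that bears ink_bottle_mid, take the one that is nearest to the robot's base at the start.

How it is judged:
By the outcome, as a careful person would: the job done as asked, in the order asked, and still so for the second after the job is handed in, with the robot touching nothing.
It also fails if it takes over 59 s, if anything falls off the work surface, if the arm or the gripper's body presses on something with over 40 N, if the wrist force passes 120 N, or if a joint passes its speed limit or range.

## Robot

A 6-joint arm with a two-finger parallel gripper is mounted at the origin on a cart in front of the work surface, level with it; the furniture and walls round the work are solid. World frame = base frame: x ahead of the robot, y to its left, z up, the work surface at z = 0. Lengths are in m, angles in degrees, forces in N, time in s.
With the tool pointing down it reaches from about 0.25 to 0.725 m from the base axis. Payload 9.7 kg.
Tool frame: the origin (TCP) lies between the finger pads; the fingertips stand 22 mm ahead of it and the grasp point (between the pads) lies 3 mm ahead of it; z points along the fingers, y is the line along which they close (so a half turn about z gives the same grasp; the last joint's range is limited). The gripper opens to 85 mm and grips with 20 to 120 N. Pads are 22 mm wide; open, the fingers measure 114 mm over their backs; the gripper's body (76 mm by 85 mm) begins 54 mm behind the grasp point. The pads swing forward as they close: fully open they stand 13 mm farther back than shut.
Start: joints at [-71.562, 4.979, 10.078, 95.1, 0, 90], TCP at [0.174, -0.522, 0.253] pointing down, gripper open.
Joint ranges: [-179.16, 179.16], [-48.56, 103.87], [-65.8, 70.77], [-126.05, 130.52], [-82.76, 87.17], [-180, 180]. Speed limits (degrees/s): [127.2, 127.2, 147.25, 180, 180, 180].

## Interface

Orientations are given as [roll, pitch, yaw] about the fixed x, y, z axes, in that order (R = Rz(yaw) Ry(pitch) Rx(roll)).
In Python, from workcell import bot, viewer, finder gives the robot as it stands.
- The arm moves only by the tool move_arm, never from a script. Its arguments are lists of equal length, an entry for each row: "offset": the shift along the tool's x, y, z in cm, a list of three; "twist": the turn, a rotation vector about the tool's x, y, z in rad, a list of three; "grip": the opening, from 0 (shut) to 1 (fully open). In form: {"offset": [[x, y, z], ...], "twist": [[ax, ay, az], ...], "grip": [grip, ...]}. A call has 1 to 5 rows; each row shifts and turns the commanded pose from where the row before left it, along the tool's axes as they then stand; what a row does not reach is not made up. A row lasts 1/10 s, in which the tool goes at most 50 mm and 8.59 degrees, less where a joint would pass 70% of its speed; a pose out of reach is approached as far as the arm can. A call is refused whole if a number of a shift passes 5 or a number of a turn 0.15, either way. A call with a gripper value outside its range is refused whole. The fingers move at their own pace and stop on an object; "force" is the grip in N (left out, the last holds). Time passes only in rows, so rows that do not move let the fingers close. It gives the time, the measured TCP pose, the force, the opening and the grip force at its end, in the units of the state.
- bot.get_obs(): the state, without advancing time (a new reading comes with each control period).
- viewer.camera(name): name is "scene" or "side" or "wrist"; returns a dict with "color" (384x512x3 uint8, red, green, blue), "depth" (384x512 float32, m along the optical axis (not along the pixel's ray), 0 where there is no reading), "vfov" (degrees; the focal length in pixels is half the picture's height over the tangent of half this angle, whatever the lens; pixels are square), "cx", "cy" (the principal point, pixels), "position" and "attitude" of the camera in the world; the wrist camera has in their place "tool_from_camera" (4x4, takes a point from camera to tool coordinates, whose origin is the TCP and whose axes are the flange's). Camera axes: x right, y down, z forward; pixel columns grow to the right and rows downward; lengths in m; the calibration is good to about 2 mm. A picture is of the moment at which its call begins: read the wrist's pose just before it.
- bot.job_done(): hands the job in; it is judged then, once.
Trained networks look in a picture, given as the dict that the camera call returned (one of the last four; its "shot" number tells which), for a name from the list of things; names that differ only in an ending like _2 or _b are one class to them, and where a whole thing is asked for, a point or a joint stands for the part that bears it (a point fixed in the world has none). Each returns a list of dicts, best first, with "p" (0 to 1); they miss things now and then, are a little off and sometimes report something else, mostly with a low value. They report only what shows in the picture. A call takes as long as a camera call. They do not tell look-alikes from the thing itself.
- finder.boxes_of(picture, thing): "position" ([column, row] in pixels, amid what is visible of it).
- finder.pinpoint(picture, thing): "position" ([column, row] in pixels: a listed point, or the origin of a listed thing).
The state is a dict: "time": time; "q": joint angles; "qd": joint speeds; "joint_efforts": joint torques, N m; "ee_pos": TCP position; "tcp_rot": TCP orientation; "wrist_force": force on the tool from outside, world axes, zero at the start; "torque": the same for the moment, N m; "opening": finger opening in m; "grasp_force": force on a finger pad.
Only numpy, scipy, OpenCV 4.12 (cv2) and the standard library are available. Lean on these libraries where they do the work, as an engineer would, in place of code of your own. Each camera call takes 0.05 s, during which the arm holds its last target. There are 200 camera calls.

## Working session

There is one attempt and no reset: what is moved stays moved. The work goes in short steps, Python scripts to look and compute and a tool call to move; the robot and the scene stay as the last step left them, time stands still between calls to the robot, and variables do not carry over. Pictures are saved under pics/ and viewed, at most 10 in all, crops included, and the job is handed in when it is done.

Besides the shell and the picture viewer there is one more tool, called after "Request:" in YAML: its name, and indented under it one key for each argument. move_arm: Moves the arm, as the interface text tells. Its arguments: {"type":"object","properties":{"offset":{"type":"array","items":{"type":"array","items":{"type":"number"}}},"twist":{"type":"array","items":{"type":"array","items":{"type":"number"}}},"grip":{"type":"array","items":{"type":"number"}},"force":{"type":"number"}},"required":["offset","twist","grip"]}

```bash
mkdir -p pics; cat > h.py <<'E'
import numpy as np,cv2
from scipy.spatial.transform import Rotation as R
from workcell import bot,viewer,finder
def T_of(o):
    T=np.eye(4);T[:3,:3]=R.from_euler('xyz',o['tcp_rot'],degrees=True).as_matrix();T[:3,3]=o['ee_pos'];return T
def shot(n):
    o=bot.get_obs();p=viewer.camera(n)
    if n=='wrist': M=T_of(o)@np.array(p['tool_from_camera'])
    else:
        M=np.eye(4);a=np.array(p['attitude'],float)
        M[:3,:3]=a if a.shape==(3,3) else R.from_euler('xyz',a,degrees=True).as_matrix();M[:3,3]=p['position']
    return p,M
def f(p): return p['color'].shape[0]/2/np.tan(np.radians(p['vfov'])/2)
def ray(p,M,uv,z):
    d=M[:3,:3]@np.array([(uv[0]-p['cx'])/f(p),(uv[1]-p['cy'])/f(p),1]);return M[:3,3]+d*(z-M[2,3])/d[2]
def cloud(p,M):
    h,w=p['depth'].shape;u,v=np.meshgrid(np.arange(w),np.arange(h));d=p['depth']
    P=np.stack([(u-p['cx'])/f(p)*d,(v-p['cy'])/f(p)*d,d],-1)@M[:3,:3].T+M[:3,3]
    P[d<=0]=np.nan;return P
def proj(p,M,X):
    c=(np.asarray(X)-M[:3,3])@M[:3,:3];return c[...,0]/c[...,2]*f(p)+p['cx'],c[...,1]/c[...,2]*f(p)+p['cy']
def save(p,n): cv2.imwrite('pics/'+n,p['color'][...,::-1])
E
python3 - <<'E'
from h import *
np.set_printoptions(precision=3,suppress=True)
print(bot.get_obs())
Z=dict(ink_bottle_mid=.0285,carrier_grip=.06,carrier_well=.005,tray_floor=.004,pot_mid=.02)
ims=[]
for n in ['scene','side']:
    p,M=shot(n);ims.append(p['color']);print(n,p['attitude'],p['position'],p['vfov'],p['cx'],p['cy'])
    for t,z in Z.items():
        for r in finder.pinpoint(p,t)[:5]: print(t,np.round(r['position'],1),round(r['p'],2),ray(p,M,r['position'],z))
    np.savez(n+'.npz',P=cloud(p,M))
a=np.vstack(ims);cv2.imwrite('pics/a.png',cv2.resize(a,(800,1200))[:600,:,::-1]);cv2.imwrite('pics/b.png',cv2.resize(ims[1],(800,600))[...,::-1])
E
```

```text
{'time': 0.0, 'q': array([-71.564,   5.013,  10.032,  95.098,   0.   ,  90.   ]), 'qd': array([-0.002,  0.067, -0.044, -0.025,  0.024,  0.059]), 'joint_efforts': array([ -0.   , -52.039,  46.48 ,   0.016,  -0.   ,   0.   ]), 'ee_pos': array([ 0.174, -0.522,  0.253]), 'tcp_rot': array([-179.92 ,   -0.   ,   18.437]), 'wrist_force': array([ 0.378, -0.118,  0.347]), 'torque': array([0.044, 0.06 , 0.044]), 'grasp_force': 0.0, 'opening': 0.08515236564276024}
scene [-138.95    -0.031 -129.577] [-0.171  0.523  1.056] 49.5092739893953 247.2176712700138 199.4584075262101
ink_bottle_mid [309.1 152.7] 0.52 [ 0.548 -0.364  0.028]
carrier_grip [178.4 258.3] 0.75 [0.451 0.26  0.06 ]
carrier_well [175.2 258.3] 0.88 [0.491 0.253 0.005]
carrier_well [178.8 257.4] 0.57 [0.487 0.243 0.005]
tray_floor [233.8 227.7] 0.93 [0.47  0.047 0.004]
pot_mid [294.8 179.7] 0.56 [ 0.489 -0.236  0.02 ]
side [-116.806   -1.066   -1.192] [ 0.431 -0.806  0.452] 55.87887155352086 258.1412064574594 193.1983475002274
ink_bottle_mid [232.2 273.5] 0.95 [ 0.403 -0.289  0.029]
ink_bottle_mid [326.2 303.4] 0.85 [ 0.559 -0.364  0.029]
ink_bottle_mid [256.  148.8] 0.59 [0.456 0.368 0.029]
ink_bottle_mid [255.7 301.9] 0.57 [ 0.444 -0.36   0.029]
carrier_grip [253.7 152.7] 0.59 [0.446 0.246 0.06 ]
carrier_well [270.4 169.2] 0.66 [0.5   0.246 0.005]
tray_floor [267.1 198.4] 0.68 [0.481 0.05  0.004]
pot_mid [284.1 258.7] 0.81 [ 0.501 -0.234  0.02 ]
```

View pics/a.png

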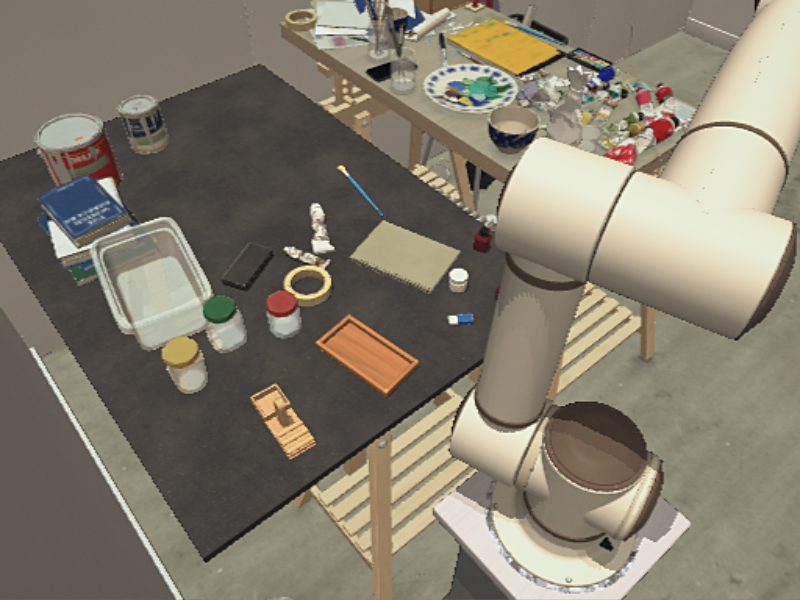

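View pics/b.png

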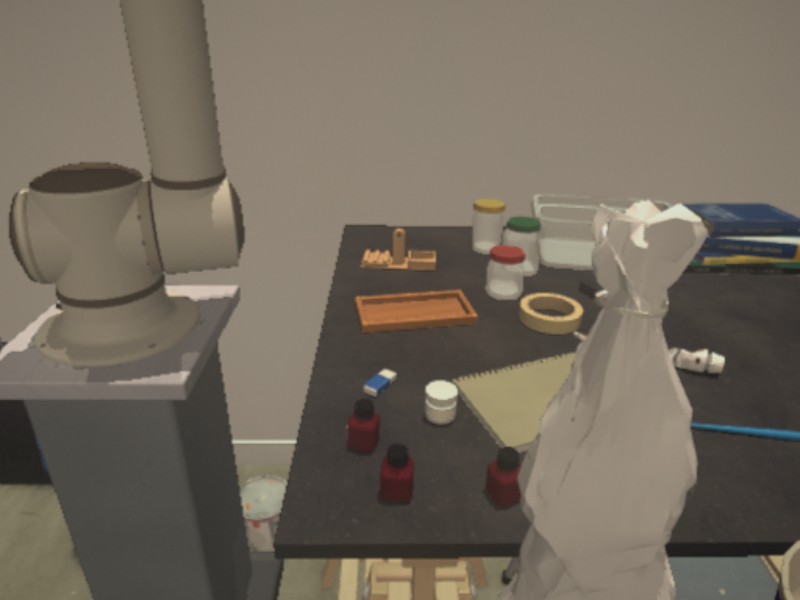

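Three red square bottles show in the side picture (512x384 pixels): A (232,273) at (0.40,-0.29), 0.50 m from the base. B (255,302) is 0.57 m away and C (326,303) is 0.67 m. A is nearest, so it is the one. The carrier is near (0.45,0.25), with its well towards +x. The tray is near (0.475,0.05).

```bash
python3 - <<'E'
from h import *
np.set_printoptions(precision=4,suppress=True)
im=cv2.imread('pics/b.png');cv2.imwrite('pics/c.png',cv2.resize(im[360:520,290:560],None,fx=2.8,fy=2.8,interpolation=cv2.INTER_CUBIC))
for n in ['scene','side']:
    P=np.load(n+'.npz')['P'].reshape(-1,3)
    for nm,c,r,z0,z1 in [('tray',(.475,.05),.13,.011,.022),('carrier',(.447,.25),.1,.008,.03),('post',(.447,.25),.03,.04,.09),('bottle',(.403,-.289),.03,.01,.04),('cap',(.403,-.289),.03,.048,.07),('pot',(.5,-.235),.03,.01,.05)]:
        s=P[(np.hypot(P[:,0]-c[0],P[:,1]-c[1])<r)&(P[:,2]>z0)&(P[:,2]<z1)]
        if len(s)>5: print(n,nm,len(s),cv2.minAreaRect((s[:,:2]*1000).astype(np.float32)),s[:,2].max())
E
```

```text
scene tray 500 ((470.7449951171875, 43.49608612060547), (193.39022827148438, 104.78023529052734), 9.53575611114502) 0.021918128968417383
scene carrier 554 ((445.41796875, 228.1846466064453), (122.15264892578125, 155.43702697753906), 86.27008819580078) 0.02798975503318646
scene post 76 ((445.0594787597656, 262.059814453125), (14.074103355407715, 23.780941009521484), 85.23888397216797) 0.07847481970678738
scene bottle 12 ((409.8741149902344, -268.3475036621094), (3.523515462875366, 11.88351821899414), 47.71338653564453) 0.03522617903623115
scene pot 140 ((490.7677917480469, -229.34585571289062), (38.69337844848633, 38.119140625), 43.15699768066406) 0.045347504905834946
side tray 505 ((475.2436218261719, 42.934417724609375), (192.1654815673828, 105.4231948852539), 10.329853057861328) 0.017306033515185393
side carrier 324 ((451.4664306640625, 259.06036376953125), (58.6851921081543, 146.14772033691406), 87.60259246826172) 0.029956032468742844
side post 83 ((452.2872619628906, 257.7034606933594), (13.364624977111816, 22.138662338256836), 77.45809173583984) 0.07338442005018131
side bottle 346 ((402.3667907714844, -284.3144226074219), (30.957090377807617, 36.80955123901367), 82.47781372070312) 0.03995847917771084
side cap 111 ((404.2496643066406, -282.541259765625), (21.460512161254883, 21.381275177001953), 1.988688349723816) 0.05763786632291246
side pot 429 ((497.5625305175781, -232.1923370361328), (39.620506286621094, 39.03341293334961), 75.46939086914062) 0.04251697836041962
```

View pics/c.png

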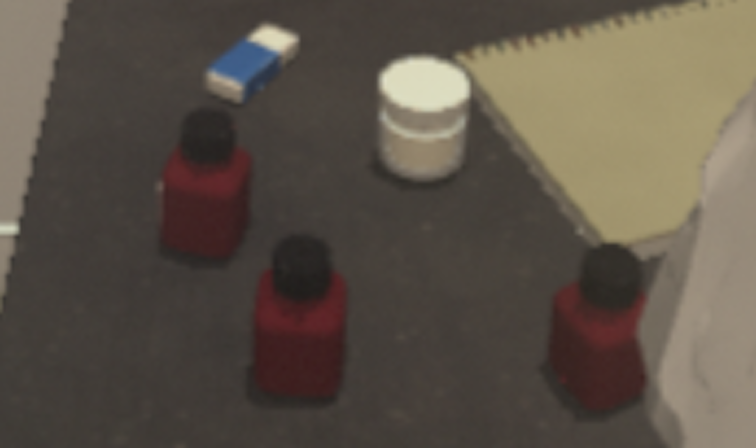

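Crop: A sits at (207,190), left of and behind B and C, so it is the nearest bottle. I'll move above it for a close look.

Request:
move_arm:
  offset:
    - [3.6,-1.9,0]
    - [3.6,-1.9,0]
    - [3.6,-1.9,0]
    - [3.6,-1.9,0]
    - [3.6,-1.9,0]
  twist:
    - [0,0,0]
    - [0,0,0]
    - [0,0,0]
    - [0,0,0]
    - [0,0,0]
  grip: [1,1,1,1,1]

```text
time: 1.1
ee_pos: [0.3155, -0.3735, 0.2534]
tcp_rot: [180.0, -0.0, 18.4]
wrist_force: [0.3, -1.1, 0.3]
opening: 0.0854
grasp_force: 0.0
```

Request:
move_arm:
  offset:
    - [3.6,-1.9,0]
    - [3.6,-1.9,0]
    - [3.6,-1.9,0]
    - [0,0,1]
    - [0,0,1]
  twist:
    - [0,0,0]
    - [0,0,0]
    - [0,0,0]
    - [0,0,0.14]
    - [0,0,0.14]
  grip: [1,1,1,1,1]

```text
time: 1.6
ee_pos: [0.4001, -0.2854, 0.2332]
tcp_rot: [180.0, -0.0, 2.2]
wrist_force: [0.1, -0.4, -0.3]
opening: 0.0855
grasp_force: 0.0
```

```bash
python3 - <<'E'
from h import *
np.set_printoptions(precision=4,suppress=True)
p,M=shot('wrist');o=bot.get_obs();print(o['time'],o['ee_pos'],o['tcp_rot'],o['q'],p['tool_from_camera'],p['vfov'])
for t,z in [('ink_bottle_mid',.0285),('pot_mid',.02)]:
    for r in finder.pinpoint(p,t)[:4]: print(t,np.round(r['position'],1),round(r['p'],2),ray(p,M,r['position'],z))
P=cloud(p,M).reshape(-1,3)
for z0,z1 in [(.008,.044),(.03,.044),(.048,.07)]:
    s=P[(np.hypot(P[:,0]-.403,P[:,1]+.285)<.035)&(P[:,2]>z0)&(P[:,2]<z1)]
    if len(s)>5:print(z0,len(s),cv2.minAreaRect((s[:,:2]*1000).astype(np.float32)),s[:,2].max())
im=p['color'][...,::-1].copy()
cv2.imwrite('pics/d.png',cv2.resize(im,(800,600)))
E
```

```text
1.65 [ 0.3994 -0.2856  0.2314] [-179.9419    0.0787    1.6836] [-35.5708  -3.4081  -0.8327  92.6732  -0.0014 142.7456] [[-0.0009 -0.9457 -0.3249  0.0823]
 [ 1.     -0.0009 -0.0002 -0.0001]
 [-0.0001 -0.3249  0.9457 -0.121 ]
 [ 0.      0.      0.      1.    ]] 70.6360564332392
ink_bottle_mid [310.7 132.6] 0.83 [ 0.4417 -0.3557  0.0285]
ink_bottle_mid [327.4  28.4] 0.79 [ 0.5511 -0.3613  0.0285]
ink_bottle_mid [244.3 163.1] 0.69 [ 0.4015 -0.2779  0.0285]
ink_bottle_mid [204.5  80. ] 0.19 [ 0.4952 -0.2304  0.0285]
pot_mid [205.7  80.4] 0.57 [ 0.4952 -0.2305  0.02  ]
0.008 470 ((400.5908508300781, -280.0942077636719), (33.73938751220703, 33.488128662109375), 74.7589340209961) 0.04377085195512476
0.03 405 ((400.5908508300781, -280.0942077636719), (33.73938751220703, 33.488128662109375), 74.7589340209961) 0.04377085195512476
0.048 287 ((401.53143310546875, -279.7967529296875), (20.648847579956055, 20.7172794342041), 42.40692901611328) 0.058744759670138424
```

View pics/d.png

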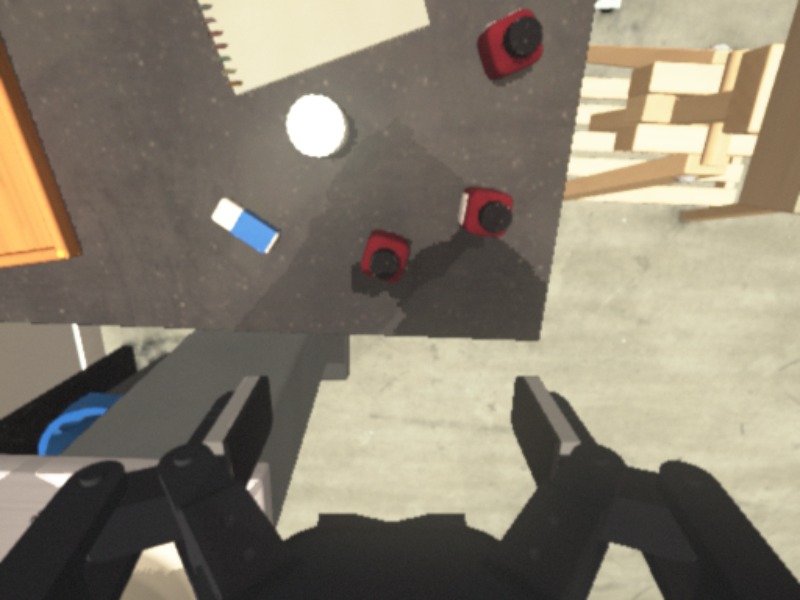

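Bottle A's centre is at about (0.401,-0.280) with its sides at yaw -15°. In the picture it is the bottle at (385,257), with B at (490,213). I'll turn to match and come down.

Request:
move_arm:
  offset:
    - [0,0,0]
    - [0,0,3]
    - [0,0,4]
    - [0,0,3]
    - [0,0,0]
  twist:
    - [0,0,0.145]
    - [0,0,0.145]
    - [0,0,0]
    - [0,0,0]
    - [0,0,0]
  grip: [0.7,0.7,0.7,0.7,0.7]

```text
time: 2.25
ee_pos: [0.3974, -0.2857, 0.1301]
tcp_rot: [-179.9, 0.3, -14.1]
wrist_force: [-0.2, 0.3, -0.2]
opening: 0.0598
grasp_force: 0.0
```

```bash
cat >> h.py <<'E'
def need(x,y,z,yaw):
    o=bot.get_obs();T=T_of(o);print('t',o['time'],'pos',np.round(o['ee_pos'],4),np.round(o['tcp_rot'],2),'open',round(o['opening'],4))
    print('tool cm',np.round((np.array([x,y,z])-T[:3,3])@T[:3,:3]*100,2))
    w=(R.from_matrix(T[:3,:3]).inv()*R.from_euler('xyz',[180,0,yaw],degrees=True)).as_rotvec();print('twist',np.round(w,3))
E
python3 - <<'E'
from h import *
np.set_printoptions(precision=4,suppress=True)
p,M=shot('wrist')
for r in finder.pinpoint(p,'ink_bottle_mid')[:4]: print(np.round(r['position'],1),round(r['p'],2),ray(p,M,r['position'],.0285))
P=cloud(p,M).reshape(-1,3)
for z0,z1 in [(.008,.044),(.048,.07)]:
    s=P[(np.hypot(P[:,0]-.401,P[:,1]+.28)<.035)&(P[:,2]>z0)&(P[:,2]<z1)]
    if len(s)>5:print(z0,len(s),cv2.minAreaRect((s[:,:2]*1000).astype(np.float32)),s[:,2].max())
need(.401,-.28,.039,-15)
E
```

```text
[322.2 123.8] 0.92 [ 0.4406 -0.3562  0.0285]
[242.4 191.1] 0.87 [ 0.4005 -0.2795  0.0285]
0.008 989 ((400.88330078125, -280.5185852050781), (33.47941970825195, 32.70600891113281), 74.14665222167969) 0.04388569576686971
0.048 620 ((401.2192077636719, -279.9526672363281), (21.345640182495117, 21.179454803466797), 9.134623527526855) 0.0589640358082332
t 2.35 pos [ 0.3991 -0.2868  0.1345] [179.99  -0.02 -14.12] open 0.0597
tool cm [ 0.02 -0.71  9.55]
twist [ 0.    -0.     0.015]
```

Request:
move_arm:
  offset:
    - [0,-0.7,0]
    - [0,0,3]
    - [0,0,3]
    - [0,0,2.5]
    - [0,0,1]
  twist:
    - [0,0,0.02]
    - [0,0,0]
    - [0,0,0]
    - [0,0,0]
    - [0,0,0]
  grip: [0.7,0.7,0.7,0.7,0.7]

```text
time: 2.85
ee_pos: [0.401, -0.28, 0.0385]
tcp_rot: [180.0, -0.0, -15.3]
wrist_force: [0.7, -0.7, 0.8]
opening: 0.0598
grasp_force: 0.0
```

Request:
move_arm:
  offset:
    - [0,0,0]
    - [0,0,0]
  twist:
    - [0,0,0]
    - [0,0,0]
  grip: [0.7,0.7]

```text
time: 3.05
ee_pos: [0.4017, -0.2804, 0.0404]
tcp_rot: [180.0, -0.1, -15.3]
wrist_force: [0.4, -0.7, 0.8]
opening: 0.0602
grasp_force: 0.0
```

```bash
python3 - <<'E'
from h import *
need(.401,-.28,.039,-15.5)
E
```

```text
t 3.05 pos [ 0.4017 -0.2804  0.0404] [ 1.7995e+02 -1.3000e-01 -1.5340e+01] open 0.0602
tool cm [-0.08 -0.02  0.14]
twist [ 0.001 -0.002  0.003]
```

Request:
move_arm:
  offset:
    - [0,0,0.1]
    - [0,0,0]
    - [0,0,0]
    - [0,0,0]
    - [0,0,0]
  twist:
    - [0,0,0]
    - [0,0,0]
    - [0,0,0]
    - [0,0,0]
    - [0,0,0]
  grip: [0.3,0.3,0.3,0.3,0.3]
  force: 35

```text
time: 3.55
ee_pos: [0.4014, -0.2801, 0.0387]
tcp_rot: [180.0, -0.1, -15.4]
wrist_force: [-0.3, 0.7, 6.2]
opening: 0.0322
grasp_force: 34.9
```

Request:
move_arm:
  offset:
    - [0,0,0]
    - [0,0,0]
    - [0,0,-1]
    - [0,0,-2]
    - [0,0,-2]
  twist:
    - [0,0,0]
    - [0,0,0]
    - [0,0,0]
    - [0,0,0]
    - [0,0,0]
  grip: [0.3,0.3,0.3,0.3,0.3]

```text
time: 4.05
ee_pos: [0.4006, -0.2795, 0.0884]
tcp_rot: [-180.0, 0.0, -15.4]
wrist_force: [-0.1, 0.2, -1.6]
opening: 0.0323
grasp_force: 35.3
```

Request:
move_arm:
  offset:
    - [0,0,-3]
    - [0,0,-4]
    - [-0.8,-4,-3]
    - [-0.8,-4.1,0]
    - [-0.8,-4.1,0]
  twist:
    - [0,0,0]
    - [0,0,0]
    - [0,0,0]
    - [0,0,0]
    - [0,0,0]
  grip: [0.3,0.3,0.3,0.3,0.3]

```text
time: 4.55
ee_pos: [0.4101, -0.1553, 0.1888]
tcp_rot: [180.0, -0.1, -15.4]
wrist_force: [0.9, 0.8, -1.2]
opening: 0.0324
grasp_force: 35.4
```

Request:
move_arm:
  offset:
    - [-0.8,-4.1,0]
    - [-0.8,-4.1,0]
    - [-0.8,-4.1,0]
    - [-0.8,-4.1,0]
    - [-0.8,-4.1,0]
  twist:
    - [0,0,0]
    - [0,0,0]
    - [0,0,0]
    - [0,0,0]
    - [0,0,0]
  grip: [0.3,0.3,0.3,0.3,0.3]

```text
time: 5.05
ee_pos: [0.3989, -0.0434, 0.1916]
tcp_rot: [-175.8, 0.1, -8.9]
wrist_force: [0.3, 0.0, -1.9]
opening: 0.0322
grasp_force: 35.5
```

Request:
move_arm:
  offset:
    - [-0.8,-4.1,0]
    - [-0.8,-4.1,0]
    - [0,0,0]
    - [0,0,0]
    - [0,0,0]
  twist:
    - [0,0,0]
    - [0,0,0]
    - [0,0,-0.12]
    - [0,0,-0.12]
    - [0,0,0]
  grip: [0.3,0.3,0.3,0.3,0.3]

```text
time: 5.55
ee_pos: [0.3891, -0.0105, 0.1983]
tcp_rot: [-173.8, -1.4, 8.0]
wrist_force: [-0.1, 0.2, -1.2]
opening: 0.0323
grasp_force: 35.4
```

```bash
cat > look.py <<'E'
from h import *
np.set_printoptions(precision=4,suppress=True)
import sys
p,M=shot('wrist');P=cloud(p,M)
for t,z in [('carrier_grip',.06),('carrier_well',.005),('tray_floor',.004),('ink_bottle_mid',.0285)]:
    for r in finder.pinpoint(p,t)[:2]: print(t,np.round(r['position'],1),round(r['p'],2),ray(p,M,r['position'],z))
np.savez('w.npz',P=P);Q=P.reshape(-1,3)
for nm,c,r,z0,z1 in [('carrier',(.447,.255),.09,.010,.03),('post',(.447,.258),.03,.04,.085)]:
    s=Q[(np.hypot(Q[:,0]-c[0],Q[:,1]-c[1])<r)&(Q[:,2]>z0)&(Q[:,2]<z1)]
    if len(s)>5: print(nm,len(s),cv2.minAreaRect((s[:,:2]*1000).astype(np.float32)),s[:,2].max())
# bottle in hand: points in tool frame
T=T_of(bot.get_obs());S=(Q-T[:3,3])@T[:3,:3]
cv2.imwrite('pics/'+sys.argv[1],cv2.resize(p['color'],(800,600))[...,::-1])
need(.495,.255,.06,0)
E
python3 look.py e.png
```

```text
carrier_grip [ 3.8 84.8] 0.67 [0.4462 0.263  0.06  ]
carrier_well [46.3 42.3] 0.84 [0.4951 0.261  0.005 ]
tray_floor [228.   91.7] 0.74 [0.4713 0.048  0.004 ]
ink_bottle_mid [247.3 252.2] 0.8 [ 0.289  -0.0022  0.0285]
carrier 3817 ((449.67376708984375, 262.6838684082031), (58.382415771484375, 147.4978485107422), 85.39067840576172) 0.029948935272166466
post 718 ((450.08038330078125, 257.8879089355469), (26.396297454833984, 12.292113304138184), 18.36907196044922) 0.07104427805261479
t 5.8 pos [ 0.3892 -0.011   0.1981] [-173.87   -1.4     7.75] open 0.0326
tool cm [ 13.72 -23.28  16.73]
twist [-0.109 -0.017  0.136]
```

View pics/e.png

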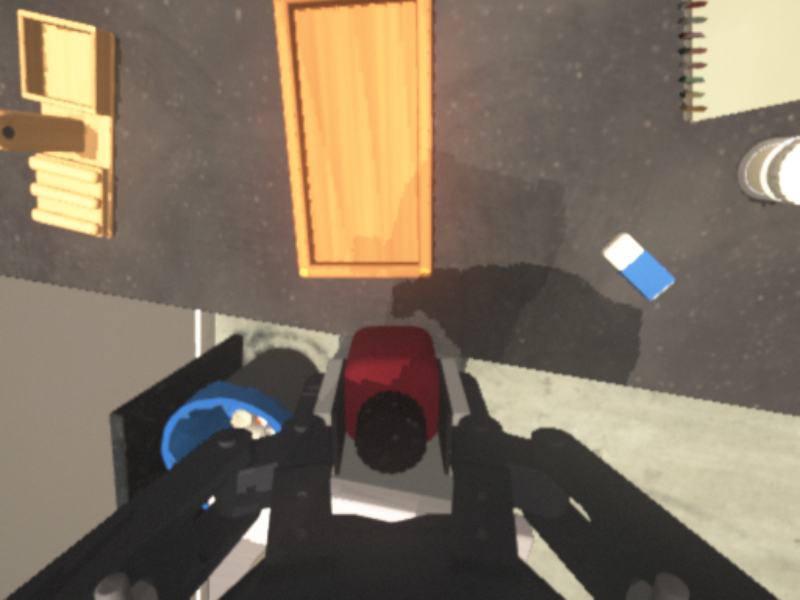

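The last joint ran into its range, because yaw near 0 isn't reachable on this side. A half turn gives the same grasp, so I'll level the tool and turn it the other way to yaw 176°. The picture shows the bottle held at (390,400), the carrier at (65,125) and the tray at (360,140).

Request:
move_arm:
  offset:
    - [0,0,0]
    - [0,0,0]
    - [0,0,0]
    - [0,0,0]
    - [0,0,0]
  twist:
    - [-0.109,-0.017,0]
    - [0,0,-0.147]
    - [0,0,-0.147]
    - [0,0,-0.147]
    - [0,0,-0.147]
  grip: [0.3,0.3,0.3,0.3,0.3]

```text
time: 6.3
ee_pos: [0.3892, -0.011, 0.198]
tcp_rot: [179.7, -0.3, 41.9]
wrist_force: [0.1, -0.2, -0.9]
opening: 0.0319
grasp_force: 35.6
```

Request:
move_arm:
  offset:
    - [0,0,0]
    - [0,0,0]
    - [0,0,0]
    - [0,0,0]
    - [0,0,0]
  twist:
    - [0,0,-0.147]
    - [0,0,-0.147]
    - [0,0,-0.147]
    - [0,0,-0.147]
    - [0,0,-0.147]
  grip: [0.3,0.3,0.3,0.3,0.3]

```text
time: 6.8
ee_pos: [0.3892, -0.0111, 0.198]
tcp_rot: [179.6, 0.0, 84.0]
wrist_force: [-0.4, 0.2, -1.4]
opening: 0.032
grasp_force: 35.6
```

Request:
move_arm:
  offset:
    - [0,0,0]
    - [0,0,0]
    - [0,0,0]
    - [0,0,0]
    - [0,0,0]
  twist:
    - [0,0,-0.147]
    - [0,0,-0.147]
    - [0,0,-0.147]
    - [0,0,-0.147]
    - [0,0,-0.147]
  grip: [0.3,0.3,0.3,0.3,0.3]

```text
time: 7.3
ee_pos: [0.3892, -0.011, 0.198]
tcp_rot: [179.7, 0.3, 126.1]
wrist_force: [-0.5, 0.1, -0.9]
opening: 0.0322
grasp_force: 35.6
```

Request:
move_arm:
  offset:
    - [0,0,0]
    - [0,0,0]
    - [0,0,0]
    - [0,0,0]
    - [0,0,0]
  twist:
    - [0,0,-0.147]
    - [0,0,-0.147]
    - [0,0,-0.147]
    - [0,0,-0.147]
    - [0,0,-0.147]
  grip: [0.3,0.3,0.3,0.3,0.3]

```text
time: 7.8
ee_pos: [0.3892, -0.011, 0.198]
tcp_rot: [180.0, 0.4, 168.2]
wrist_force: [0.3, 0.2, -2.0]
opening: 0.0319
grasp_force: 35.6
```

Request:
move_arm:
  offset:
    - [0,0,0]
    - [0,0,0]
    - [0,0,0]
  twist:
    - [0,0,-0.147]
    - [0,0,0]
    - [0,0,0]
  grip: [0.3,0.3,0.3]

```text
time: 8.1
ee_pos: [0.3892, -0.0111, 0.198]
tcp_rot: [-180.0, 0.4, 176.1]
wrist_force: [0.3, -0.9, -1.2]
opening: 0.0326
grasp_force: 35.5
```

```bash
python3 -c "
from h import *
print(bot.get_obs()['q']);need(.40,.19,.20,176)"
```

```text
[-1.59762031e+00 -1.82792261e+01 -1.71441245e+01  9.06897637e+01
 -4.37415726e-02  2.34028933e+00]
t 8.1 pos [ 0.3892 -0.0111  0.198 ] [-179.97    0.45  176.06] open 0.0326
tool cm [ 0.3  20.13 -0.21]
twist [-0.     0.008  0.001]
```

Request:
move_arm:
  offset:
    - [-0.7,3.9,0]
    - [-0.7,3.9,0]
    - [-0.7,3.9,0]
    - [-0.7,3.9,0]
    - [-0.7,3.9,0]
  twist:
    - [0,0.008,0]
    - [0,0,0]
    - [0,0,0]
    - [0,0,0]
    - [0,0,0]
  grip: [0.3,0.3,0.3,0.3,0.3]

```text
time: 8.6
ee_pos: [0.4367, 0.1831, 0.198]
tcp_rot: [-180.0, 0.0, 176.1]
wrist_force: [2.1, -0.3, -1.7]
opening: 0.0325
grasp_force: 35.5
```

Request:
move_arm:
  offset:
    - [-0.5,3.0,0]
    - [0,0,0]
    - [0,0,0]
  twist:
    - [0,0,0]
    - [0,0,0]
    - [0,0,0]
  grip: [0.3,0.3,0.3]

```text
time: 8.9
ee_pos: [0.4432, 0.2114, 0.1976]
tcp_rot: [-179.9, -0.1, 176.3]
wrist_force: [0.0, -0.1, -1.3]
opening: 0.0323
grasp_force: 35.6
```

```bash
python3 look.py f.png
```

```text
carrier_grip [304.6 187. ] 0.64 [0.4503 0.2655 0.06  ]
carrier_well [290.5 206.3] 0.73 [0.4942 0.2581 0.005 ]
tray_floor [119.5 197.7] 0.86 [0.4691 0.0461 0.004 ]
tray_floor [304.3 186.3] 0.29 [0.4692 0.2756 0.004 ]
ink_bottle_mid [249.9 253.2] 0.94 [0.5435 0.2039 0.0285]
carrier 3065 ((447.9192810058594, 263.08447265625), (56.19984817504883, 146.83334350585938), 85.92352294921875) 0.029696755939875252
post 526 ((446.60028076171875, 263.40509033203125), (14.433009147644043, 23.721757888793945), 85.22232055664062) 0.07615669144665246
t 9.15 pos [0.4435 0.2102 0.1982] [-179.98    0.02  176.25] open 0.0323
tool cm [-4.84  4.82 13.82]
twist [0.001 0.001 3.076]
```

View pics/f.png

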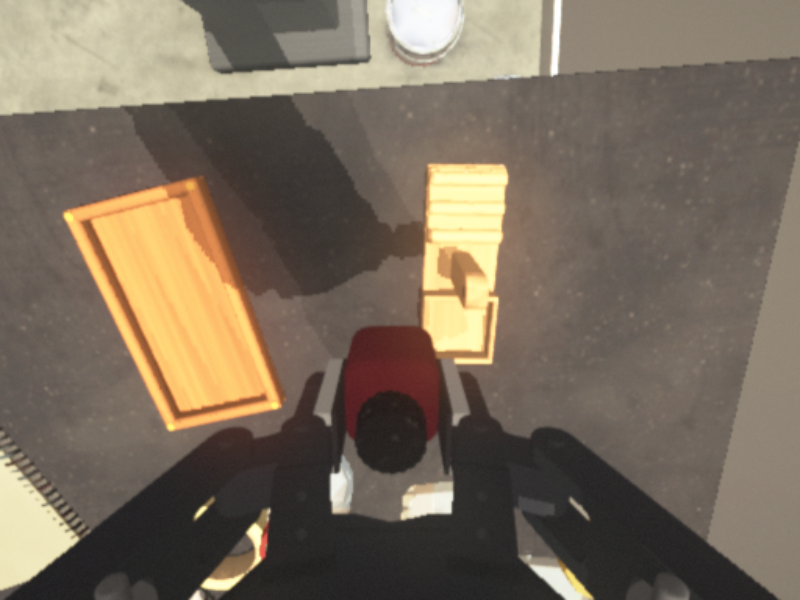

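```bash
python3 - <<'E'
from h import *
for n in ['scene','side']:
    P=np.load(n+'.npz')['P'].reshape(-1,3)
    s=P[(np.hypot(P[:,0]-.494,P[:,1]-.26)<.16)&(P[:,2]>.05)&(P[:,2]<.2)&(P[:,0]>.48)]
    if len(s): print(n,len(s),s.min(0),s.max(0),np.hypot(s[:,0]-.494,s[:,1]-.26).min())
need(.4943,.2595,.12,175.7)
E
```

```text
scene 320 [0.60102432 0.23259567 0.05073561] [0.65367175 0.36786985 0.10831548] 0.13416360098498237
side 211 [0.60944112 0.31176288 0.05021438] [0.64516775 0.35801525 0.10479791] 0.13718656214984376
t 9.15 pos [0.4435 0.2102 0.1982] [-1.7998e+02  2.0000e-02  1.7625e+02] open 0.0323
tool cm [-4.75  5.26  7.82]
twist [-0.    0.    0.01]
```

Request:
move_arm:
  offset:
    - [-2.4,2.6,0]
    - [-2.4,2.6,2.3]
    - [0,0,3]
    - [0,0,2.5]
    - [0,0,0]
  twist:
    - [0,0,0.01]
    - [0,0,0]
    - [0,0,0]
    - [0,0,0]
    - [0,0,0]
  grip: [0.3,0.3,0.3,0.3,0.3]

```text
time: 9.65
ee_pos: [0.4934, 0.2582, 0.1163]
tcp_rot: [-179.8, -0.3, 175.7]
wrist_force: [-0.4, -0.9, -1.2]
opening: 0.0322
grasp_force: 35.6
```

Request:
move_arm:
  offset:
    - [0,0,0]
    - [0,0,0]
  twist:
    - [0,0,0]
    - [0,0,0]
  grip: [0.3,0.3]

```text
time: 9.85
ee_pos: [0.4956, 0.2595, 0.122]
tcp_rot: [180.0, 0.1, 175.8]
wrist_force: [0.5, 0.5, -0.7]
opening: 0.0323
grasp_force: 35.7
```

```bash
python3 - <<'E'
from h import *
p,M=shot('wrist');Q=cloud(p,M).reshape(-1,3)
for nm,c,r,z0,z1 in [('carrier',(.4475,.263),.09,.010,.03),('post',(.4475,.263),.03,.05,.085)]:
    s=Q[(np.hypot(Q[:,0]-c[0],Q[:,1]-c[1])<r)&(Q[:,2]>z0)&(Q[:,2]<z1)]
    if len(s)>5: print(nm,len(s),cv2.minAreaRect((s[:,:2]*1000).astype(np.float32)),s[:,2].max())
need(.4943,.2595,.0437,175.7)
E
```

```text
carrier 5887 ((448.2533264160156, 263.3062744140625), (55.975040435791016, 147.36839294433594), 85.54347229003906) 0.02859496650831886
post 813 ((446.7142333984375, 263.23907470703125), (13.76090145111084, 22.830595016479492), 85.8399429321289) 0.07628278593313237
t 9.9 pos [0.4956 0.2596 0.1221] [1.7994e+02 1.5000e-01 1.7576e+02] open 0.0322
tool cm [ 0.15 -0.03  7.84]
twist [0.001 0.003 0.001]
```

Request:
move_arm:
  offset:
    - [0.1,0,1.5]
    - [0,0,2.5]
    - [0,0,2]
    - [0,0,1]
    - [0,0,0.4]
  twist:
    - [0,0,0]
    - [0,0,0]
    - [0,0,0]
    - [0,0,0]
    - [0,0,0]
  grip: [0.3,0.3,0.3,0.3,0.3]

```text
time: 10.4
ee_pos: [0.4933, 0.2593, 0.0448]
tcp_rot: [-179.9, -0.1, 175.8]
wrist_force: [-0.1, -0.7, -1.0]
opening: 0.0323
grasp_force: 35.6
```

Request:
move_arm:
  offset:
    - [0,0,0.2]
    - [0,0,0]
    - [0,0,0]
  twist:
    - [0,0,0]
    - [0,0,0]
    - [0,0,0]
  grip: [0.3,0.3,0.3]

```text
time: 10.7
ee_pos: [0.4943, 0.2598, 0.0448]
tcp_rot: [180.0, 0.1, 175.8]
wrist_force: [1.3, -0.1, -0.2]
opening: 0.0322
grasp_force: 35.7
```

Request:
move_arm:
  offset:
    - [0,0,0.1]
    - [0,0,0]
    - [0,0,0]
  twist:
    - [0,0,0]
    - [0,0,0]
    - [0,0,0]
  grip: [0.3,0.3,0.42]

```text
time: 11.0
ee_pos: [0.4941, 0.2597, 0.0433]
tcp_rot: [-180.0, 0.0, 175.8]
wrist_force: [-1.0, 0.2, -0.3]
opening: 0.0359
grasp_force: 0.0
```

Request:
move_arm:
  offset:
    - [0,0,0]
    - [0,0,0]
    - [0,0,0]
    - [0,0,-1]
    - [0,0,-2]
  twist:
    - [0,0,0]
    - [0,0,0]
    - [0,0,0]
    - [0,0,0]
    - [0,0,0]
  grip: [0.5,0.6,0.6,0.6,0.6]

```text
time: 11.5
ee_pos: [0.4931, 0.2592, 0.0723]
tcp_rot: [-179.9, -0.1, 175.8]
wrist_force: [0.8, 0.3, -0.4]
opening: 0.0512
grasp_force: 0.0
```

Request:
move_arm:
  offset:
    - [0,0,-4]
    - [0,0,-4]
    - [4.8,0,0]
    - [0,0,0]
    - [0,0,0]
  twist:
    - [0,0,0]
    - [0,0,0]
    - [0,0,0]
    - [0,0,0]
    - [0,0,0]
  grip: [0.6,0.6,0.6,0.6,0.6]

```text
time: 12.0
ee_pos: [0.4456, 0.2634, 0.1539]
tcp_rot: [180.0, 0.1, 175.8]
wrist_force: [0.6, -0.7, -0.3]
opening: 0.051
grasp_force: 0.0
```

```bash
sed -i 's/need(.495,.255,.06,0)/need(.4475,.2633,.063,175.7)/' look.py; python3 look.py g.png
```

```text
carrier_grip [252.2 203.1] 0.85 [0.4491 0.2646 0.06  ]
carrier_well [247.3 222.2] 0.73 [0.4939 0.2564 0.005 ]
tray_floor [ 53.7 212.8] 0.89 [0.4676 0.0463 0.004 ]
ink_bottle_mid [247.6 233.4] 0.78 [0.495  0.2569 0.0285]
carrier 4068 ((448.3894958496094, 263.35565185546875), (55.96824645996094, 147.56179809570312), 85.47057342529297) 0.029962423799304777
post 619 ((455.7507019042969, 262.58612060546875), (14.036758422851562, 41.93716049194336), 85.08242797851562) 0.07625203304154407
t 12.25 pos [0.4465 0.263  0.1526] [-179.95   -0.03  175.76] open 0.0512
tool cm [-0.11  0.05  8.96]
twist [-0.001 -0.     0.001]
```

View pics/g.png

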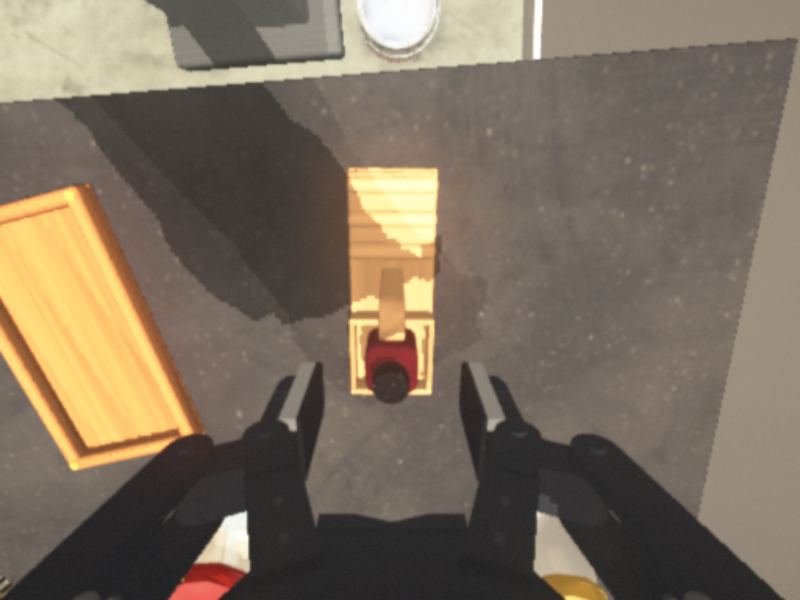

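The bottle stands upright in the well at (390,360). Next I'll grip the post.

Request:
move_arm:
  offset:
    - [-0.1,0,3]
    - [0,0,3]
    - [0,0,2.5]
    - [0,0,0.5]
    - [0,0,0]
  twist:
    - [0,0,0]
    - [0,0,0]
    - [0,0,0]
    - [0,0,0]
    - [0,0,0]
  grip: [0.6,0.6,0.6,0.6,0.6]

```text
time: 12.75
ee_pos: [0.4468, 0.2627, 0.0624]
tcp_rot: [-179.9, -0.1, 175.8]
wrist_force: [-0.9, 0.1, 0.5]
opening: 0.051
grasp_force: 0.0
```

Request:
move_arm:
  offset:
    - [0,0,0]
    - [0,0,0]
    - [0,0,0]
    - [0,0,0]
    - [0,0,0]
  twist:
    - [0,0,0]
    - [0,0,0]
    - [0,0,0]
    - [0,0,0]
    - [0,0,0]
  grip: [0.3,0.1,0.05,0.05,0.05]
  force: 70

```text
time: 13.25
ee_pos: [0.4477, 0.2634, 0.0644]
tcp_rot: [180.0, 0.1, 175.8]
wrist_force: [0.3, -1.5, 6.2]
opening: 0.0134
grasp_force: 69.6
```

Request:
move_arm:
  offset:
    - [0,0,0]
    - [0,0,0]
    - [0,0,0]
  twist:
    - [0,0,0]
    - [0,0,0]
    - [0,0,0]
  grip: [0.05,0.05,0.05]

```text
time: 13.55
ee_pos: [0.4478, 0.2634, 0.0644]
tcp_rot: [180.0, 0.1, 175.8]
wrist_force: [-0.3, -0.4, 5.4]
opening: 0.0131
grasp_force: 69.6
```

Request:
move_arm:
  offset:
    - [0,0,-0.5]
    - [0,0,-1]
    - [0,0,-1.5]
    - [0,0,-1.5]
    - [0,0,-1.5]
  twist:
    - [0,0,0]
    - [0,0,0]
    - [0,0,0]
    - [0,0,0]
    - [0,0,0]
  grip: [0.05,0.05,0.05,0.05,0.05]

```text
time: 14.05
ee_pos: [0.4472, 0.2632, 0.1247]
tcp_rot: [-180.0, 0.0, 175.8]
wrist_force: [1.0, 0.2, -4.6]
opening: 0.0128
grasp_force: 68.3
```

Request:
move_arm:
  offset:
    - [0,0,-1]
    - [0,0,-0.5]
    - [0,0,0]
    - [0,0,0]
  twist:
    - [0,0,0]
    - [0,0,0]
    - [0,0,-0.08]
    - [0,0,-0.08]
  grip: [0.05,0.05,0.05,0.05]

```text
time: 14.45
ee_pos: [0.447, 0.263, 0.138]
tcp_rot: [-180.0, -0.0, -174.9]
wrist_force: [0.3, 0.6, -4.8]
opening: 0.0131
grasp_force: 68.3
```

```bash
cat > tray.py <<'E'
from h import *
p,M=shot('wrist');Q=cloud(p,M).reshape(-1,3);print('grasp',bot.get_obs()['grasp_force'])
for r in finder.pinpoint(p,'tray_floor')[:2]: print(np.round(r['position'],1),round(r['p'],2),ray(p,M,r['position'],.004))
s=Q[(np.hypot(Q[:,0]-.473,Q[:,1]-.044)<.13)&(Q[:,2]>.009)&(Q[:,2]<.022)]
if len(s)>5: print(len(s),cv2.minAreaRect((s[:,:2]*1000).astype(np.float32)))
s=Q[(np.hypot(Q[:,0]-.473,Q[:,1]-.044)<.09)&(Q[:,2]<.009)&(Q[:,2]>.002)]
need(.473,.044,.12,190)
E
python3 tray.py
```

```text
grasp 68.31564340711338
[ 27.8 188. ] 0.96 [0.47005942 0.0424872  0.004     ]
4426 ((470.5313415527344, 45.89508056640625), (191.52056884765625, 103.70150756835938), 9.492786407470703)
t 14.55 pos [0.4469 0.263  0.1377] [-1.7995e+02 -4.0000e-02 -1.7497e+02] open 0.013
tool cm [ -0.68 -22.04   1.79]
twist [-0.001 -0.001 -0.087]
```

Request:
move_arm:
  offset:
    - [0,-1.5,0]
    - [-0.1,-2.5,0]
    - [-0.1,-3,0]
    - [-0.1,-3,0]
    - [-0.1,-3,0]
  twist:
    - [0,0,0]
    - [0,0,0]
    - [0,0,0]
    - [0,0,0]
    - [0,0,0]
  grip: [0.05,0.05,0.05,0.05,0.05]

```text
time: 15.05
ee_pos: [0.462, 0.132, 0.1379]
tcp_rot: [-179.9, -0.0, -175.2]
wrist_force: [-0.1, -0.6, -3.6]
opening: 0.013
grasp_force: 68.6
```

Request:
move_arm:
  offset:
    - [-0.1,-3,0]
    - [0,-3,0]
    - [0,-2,0]
    - [0,-1,0]
    - [0,0,0]
  twist:
    - [0,0,0]
    - [0,0,0]
    - [0,0,0]
    - [0,0,-0.04]
    - [0,0,-0.04]
  grip: [0.05,0.05,0.05,0.05,0.05]

```text
time: 15.55
ee_pos: [0.4707, 0.0422, 0.138]
tcp_rot: [-179.9, -0.0, -170.6]
wrist_force: [0.8, 0.4, -5.0]
opening: 0.0129
grasp_force: 68.7
```

Request:
move_arm:
  offset:
    - [0,0,0]
    - [0,0,0]
  twist:
    - [0,0,0]
    - [0,0,0]
  grip: [0.05,0.05]

```text
time: 15.75
ee_pos: [0.4708, 0.044, 0.138]
tcp_rot: [-180.0, -0.0, -170.6]
wrist_force: [-0.9, 0.5, -3.5]
opening: 0.0131
grasp_force: 68.8
```

```bash
python3 - <<'E'
from h import *
p,M=shot('wrist');Q=cloud(p,M).reshape(-1,3)
# carrier in the hand, and tray below
s=Q[(np.hypot(Q[:,0]-.471,Q[:,1]-.0445)<.1)&(Q[:,2]>.068)&(Q[:,2]<.105)]
if len(s)>5: print('carrier',len(s),cv2.minAreaRect((s[:,:2]*1000).astype(np.float32)))
s=Q[(np.hypot(Q[:,0]-.471,Q[:,1]-.0445)<.13)&(Q[:,2]>.009)&(Q[:,2]<.022)]
if len(s)>5: print('tray',len(s),cv2.minAreaRect((s[:,:2]*1000).astype(np.float32)))
cv2.imwrite('pics/i.png',cv2.resize(p['color'],(800,600))[...,::-1])
need(.471,.0445,.0684,189.7)
E
```

```text
carrier 9631 ((443.5471496582031, 39.71232223510742), (95.66197967529297, 56.082969665527344), 9.379402160644531)
tray 5249 ((469.2747497558594, 45.13337326049805), (188.26943969726562, 102.14755249023438), 9.674004554748535)
t 15.8 pos [0.4708 0.0442 0.138 ] [-1.7997e+02 -2.0000e-02 -1.7056e+02] open 0.0131
tool cm [-0.02  0.04  6.96]
twist [-0.001 -0.    -0.005]
```

View pics/i.png

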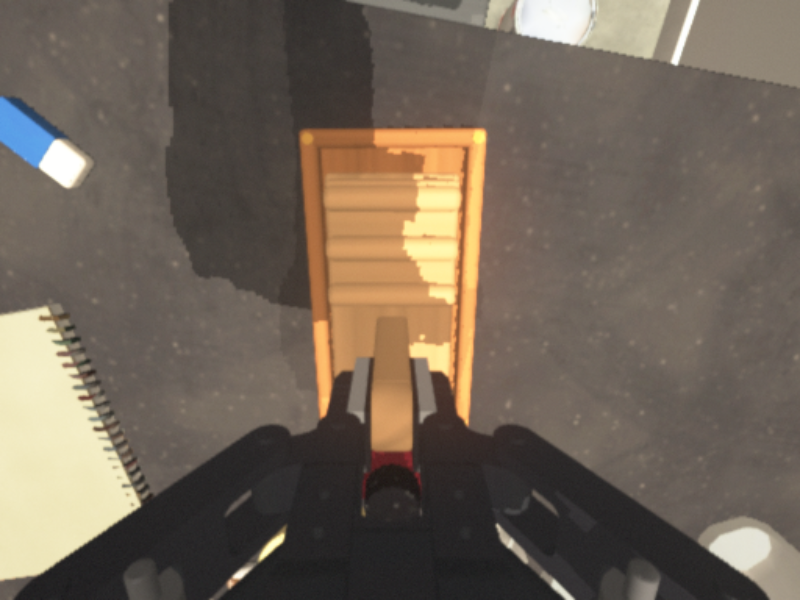

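The carrier lines up with the recess: its pen rest is at (390,240), inside the rim. Now I'll lower it.

Request:
move_arm:
  offset:
    - [0,0,1]
    - [0,0,2]
    - [0,0,2]
    - [0,0,1]
    - [0,0,0.5]
  twist:
    - [0,0,0]
    - [0,0,0]
    - [0,0,0]
    - [0,0,0]
    - [0,0,0]
  grip: [0.05,0.05,0.05,0.05,0.05]

```text
time: 16.3
ee_pos: [0.4703, 0.0444, 0.0717]
tcp_rot: [-180.0, -0.1, -170.5]
wrist_force: [-0.6, -0.9, -3.9]
opening: 0.0128
grasp_force: 68.7
```

Request:
move_arm:
  offset:
    - [0,0,0.3]
    - [0,0,0.1]
    - [0,0,0]
    - [0,0,0]
  twist:
    - [0,0,0]
    - [0,0,0]
    - [0,0,0]
    - [0,0,0]
  grip: [0.05,0.05,0.05,0.05]

```text
time: 16.7
ee_pos: [0.4714, 0.0443, 0.0696]
tcp_rot: [-180.0, 0.0, -170.5]
wrist_force: [-0.1, -0.7, -5.0]
opening: 0.0131
grasp_force: 68.7
```

Request:
move_arm:
  offset:
    - [0,0,0.1]
    - [0,0,0.05]
    - [0,0,0]
  twist:
    - [0,0,0]
    - [0,0,0]
    - [0,0,0]
  grip: [0.05,0.05,0.05]

```text
time: 17.0
ee_pos: [0.4713, 0.0443, 0.0684]
tcp_rot: [-180.0, 0.1, -170.5]
wrist_force: [-2.9, -0.9, 4.5]
opening: 0.0127
grasp_force: 69.9
```

It's touching the tray floor. I'll release, back off, and check.

Request:
move_arm:
  offset:
    - [0,0,0]
    - [0,0,0]
    - [0,0,0]
    - [0,0,0]
    - [0,0,-1]
  twist:
    - [0,0,0]
    - [0,0,0]
    - [0,0,0]
    - [0,0,0]
    - [0,0,0]
  grip: [0.25,0.4,0.55,0.6,0.6]

```text
time: 17.5
ee_pos: [0.4702, 0.0442, 0.0767]
tcp_rot: [-180.0, -0.1, -170.5]
wrist_force: [0.0, 0.7, -1.5]
opening: 0.0514
grasp_force: 0.0
```

Request:
move_arm:
  offset:
    - [0,0,-3]
    - [0,0,-4]
    - [0,0,-4]
    - [0,0,-2]
    - [0,0,0]
  twist:
    - [0,0,0]
    - [0,0,0]
    - [0,0,0]
    - [0,0,0]
    - [0,0,0]
  grip: [0.6,0.6,0.6,0.6,0.6]

```text
time: 18.0
ee_pos: [0.4722, 0.0445, 0.2116]
tcp_rot: [-179.9, 0.3, -170.5]
wrist_force: [0.2, 0.1, 0.1]
opening: 0.0511
grasp_force: 0.0
```

```bash
python3 - <<'E'
from h import *
p,M=shot('wrist');Q=cloud(p,M).reshape(-1,3)
c=(np.hypot(Q[:,0]-.471,Q[:,1]-.0445)<.085)
for n,a,b in [('carrier',.020,.035),('bottle+post',.05,.09)]:
    s=Q[c&(Q[:,2]>a)&(Q[:,2]<b)]
    if len(s)>5: print(n,len(s),cv2.minAreaRect((s[:,:2]*1000).astype(np.float32)),s[:,2].max())
for r in finder.pinpoint(p,'ink_bottle_mid')[:2]: print(r['position'],r['p'],ray(p,M,r['position'],.0375))
q,_=shot('side')
cv2.imwrite('pics/j.png',np.hstack([cv2.resize(p['color'],(400,300)),cv2.resize(q['color'][100:340,150:470],(400,300))])[...,::-1])
print(bot.get_obs()['wrist_force'],bot.get_obs()['time'],bot.get_obs()['ee_pos'])
E
```

```text
carrier 1822 ((473.09027099609375, 44.8756103515625), (145.23960876464844, 56.054039001464844), 9.359189987182617) 0.034860771411469926
bottle+post 734 ((491.82763671875, 46.6953010559082), (67.01372528076172, 21.381330490112305), 13.184871673583984) 0.08006774716882792
[246.2, 207.6] 0.58 [0.51538982 0.04681762 0.0375    ]
[-0.23474341 -0.90041325 -0.09619183] 18.15 [0.4707823  0.04432762 0.20697891]
```

View pics/j.png

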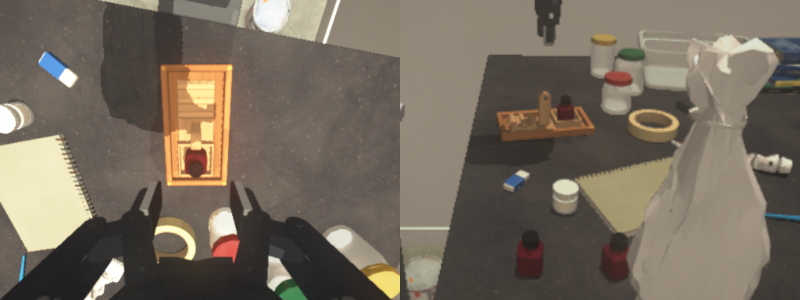

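The carrier lies flat in the tray at (197,125), with the bottle upright at (197,160) in the left-hand view. The side view agrees: the pot at (565,195) hasn't moved and the gripper is clear.

```bash
python3 -c "
from h import *
print(bot.job_done())"
```

```text
the job is handed in; nothing more can be done
None
```

I stood the nearest ink bottle upright in the carrier's well, then set the loaded carrier flat in the tray; the pot was not touched, and I handed the job in at about 18 s.

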